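# Demould the trilobite replica onto the light base

### The job

On the fossil-casting bench, lift the trilobite cast (the long, ribbed one) out of its open mould and lay it ribbed side up in the middle of the light base's round white plate. Set it down on the plate rather than dropping it, and leave the round ammonite cast sitting in its own mould.

Things in the scene. Friction and masses are not known exactly. Their poses are not given: they have to be found in the camera images.
- trilobite_mid (a point): Centre, half-way up, of the loose trilobite cast: pale brown, 82 mm long (own x), 50 wide (own y), 36 high (own z, up; ribs and head boss on top add 4 mm), 0.18 kg. Upright sides: straight for 32 mm along the middle, half-round ends. It starts in its mould with 2 mm clearance, the lower 16 mm in the cavity, the upper 20 mm standing clear: grip it across the 50 mm and lift straight up.
- trilobite_mould_face (a point): Centre of the cavity mouth in the trilobite mould's flat upper face, 34 mm above the bench; own z up. The mould is a fixed block, 134 mm (own x) by 108 mm (own y), grey rubber in a thin wooden frame; cavity 86 mm (own x) by 54 mm (own y) with cut corners, 16 mm deep. The ammonite's mould is an equal block with a round cavity.
- plate_centre (a point): Centre of the upper face of the round white plate, 140 mm across, on the light base: a fixed low grey box, 165 mm (own x) by 160 mm (own y). The plate is level and its face is 40 mm above the bench, 2 mm proud of the box. Own z is up. A cast lying on it has its centre 18 mm above this point.
- ammonite_mid (a point): Centre, half-way up, of the loose ammonite cast, to be left where it is: same material, a round disc 64 mm across and 36 mm high with a spiral on its top, sitting 16 mm deep in the round cavity of its own mould.
Mind the look-alikes: they are no part of the job. Leave any blue or green look-alike of the part that bears trilobite_mid alone. Leave any yellow look-alike of the part that bears plate_centre alone.

How it is judged:
On the way:
1. the trilobite cast is held by the fingers, clear above its mould (z of trilobite_mid in the frame of trilobite_mould_face above 0.022 m and contact force between trilobite and the fingers above 0.3 N), for 0.1 s.
At the end, for the whole second after the job is handed in: The trilobite cast lies at rest on the round plate, ribbed side up within 10 degrees, its centre within 25 mm of the plate's centre; the ammonite cast is still in its mould, within 15 mm of where it started (horizontal distance between trilobite_mid and plate_centre below 0.025 m and z of trilobite_mid in the frame of plate_centre between 0.013 and 0.023 m and angle between trilobite_mid's own z axis and vertical below 0.175 rad and linear speed of trilobite below 0.02 m/s and distance of ammonite_mid from where it was at the start of the episode below 0.015 m); the robot touches nothing.
It fails at once if the ammonite cast is moved more than 15 mm (distance of ammonite_mid from where it was at the start of the episode above 0.015 m).
It fails at once if the trilobite cast is let go more than 15 mm above the plate (contact force between trilobite and the fingers below 0.01 N and horizontal distance between trilobite_mid and plate_centre below 0.07 m and z of trilobite_mid in the frame of plate_centre above 0.033 m).
It also fails if it takes over 35 s, if anything falls off the work surface, if the arm or the gripper's body presses on something with over 40 N, if the wrist force passes 120 N, or if a joint passes its speed limit or range.

### The arm

A 7-joint arm with a two-finger parallel gripper is mounted at the origin on the work surface. World frame = base frame: x ahead of the robot, y to its left, z up, the work surface at z = 0. Lengths are in m, angles in rad, forces in N, time in s.
With the tool pointing down it reaches from about 0.4 to 0.9 m from the base axis. Payload 5.6 kg.
Tool frame: the origin (TCP) lies between the finger pads; the fingertips stand arm.nose_length ahead of it and the grasp point (between the pads) lies 6 mm ahead of it (arm.nose_length is the distance from the TCP to the fingertips, in m); z points along the fingers, y is the direction in which the jaws open and shut (so a half turn about z gives the same grasp; the last joint's range is limited). The gripper opens to 92 mm and grips with 3 to 60 N. Pads are 20 mm wide; open, the fingers measure 128 mm over their backs; the gripper's body (75 mm by 189 mm) begins 69 mm behind the grasp point.
Start: joints at [-1.203, 0.468, -0.012, 1.603, 0.006, 1.071, -0.056], TCP at [0.26, 0.596, 0.24] pointing down, gripper open.
Joint ranges: [-2.53, 2.53], [-0.31, 2.02], [-1.57, 1.55], [0.28, 2.44], [-1.29, 4.43], [0.15, 1.84], [-2.92, 2.92]. Speed limits (rad/s): [2.57, 2.57, 3.14, 3.14, 3.14, 3.14, 3.14].

### API

Orientations are given as a unit quaternion [w, x, y, z].
In Python, from cell import arm gives the robot as it stands. The module is installed in compiled form; this text tells all that it offers.
- The arm moves only by the tool send_rows, never from a script. Its argument "increments" is a list that holds one entry, the list of rows, each a list of 5 numbers: the opening, from 0 (shut) to 1 (fully open), then the shift along the world's x, y, z scaled (see below), then the turn about the world's z scaled (see below). A call has exactly 8 rows; each row shifts and turns the commanded pose from where the row before left it; what a row does not reach is not made up. The controller multiplies each number of a shift by 20 mm and each number of a turn by 0.15 rad. A row lasts 1/8 s, in which the tool goes at most 62.5 mm and 10.7 degrees, less where a joint would pass 70% of its speed; a pose out of reach is approached as far as the arm can. A call with a number of a shift or a turn outside -1 to 1 is refused whole. A call with a gripper value outside its range is refused whole. The fingers move at their own pace and stop on an object; "newtons" is the grip in N (left out, the last holds). Time passes only in rows, so rows that do not move let the fingers close, or fill a call up. It gives the time, the measured TCP pose, the force and the opening at its end, in the units of the state.
- arm.sense(): the state, without advancing time (a new reading comes with each control period).
- arm.snapshot(name): name is "side" or "top"; returns a dict with "color" (480x640x3 uint8, red, green, blue), "z_map" (480x640 float32, m along the optical axis (not along the pixel's ray), 0 where there is no reading), "intrinsics" (3x3 intrinsics, pixels), "dist" ([k1, k2, p1, p2, k3] as OpenCV has them; the pictures are not rectified), "xyz" and "attitude" of the camera in the world. Camera axes: x right, y down, z forward; pixel columns grow to the right and rows downward; lengths in m; the calibration is good to about 2 mm. A picture is of the moment at which its call begins.
- arm.finish_job(): hands the job in, once; it reports no verdict.
The state is a dict: "time_s": time; "joint_positions": joint angles; "dq": joint speeds; "joint_efforts": joint torques, N m; "ee_pos": TCP position; "orientation": TCP orientation; "contact_force": force on the tool from outside, world axes, zero at the start; "wrist_torque": the same for the moment, N m; "finger_gap": finger opening in m.
Only numpy, scipy, OpenCV 4.12 (cv2) and the standard library are available. Lean on these libraries where they do the work, as an engineer would, in place of code of your own. Each camera call takes 0.05 s, during which the arm holds its last target. There are 200 camera calls.

## Working session

There is one attempt and no reset: what is moved stays moved. The work goes in short steps, Python scripts to look and compute and a tool call to move; the robot and the scene stay as the last step left them, time stands still between calls to the robot, and variables do not carry over. Pictures are saved under pics/ and viewed, about 8 in all and at most 12, crops included, and the job is handed in when it is done.

Besides the shell and the picture viewer there is one more tool, called after "Request:" in YAML: its name, and indented under it one key for each argument. send_rows: Moves the arm, as the interface text tells. Its arguments: {"type":"object","properties":{"increments":{"type":"array","items":{"type":"array","items":{"type":"array","items":{"type":"number","minimum":-1,"maximum":1}}}},"newtons":{"type":"number"}},"required":["increments"]}

```bash
mkdir -p pics; python3 - <<'E'
from cell import arm
import cv2,numpy as np,pickle
s=arm.sense();print(s['time_s'],s['ee_pos'],s['orientation'],s['finger_gap'],arm.nose_length)
for n in('top','side'):
    p=arm.snapshot(n);pickle.dump(p,open(n+'.pkl','wb'))
    cv2.imwrite(f'pics/{n}1.png',p['color'][...,::-1]);print(n,p['intrinsics'],p['dist'],p['xyz'],p['attitude'])
E
```

```text
0.0 [0.25941001 0.59539886 0.23863306] [-1.25072067e-04  2.03987528e-01  9.78973082e-01 -8.81643201e-04] 0.09203474678375986 0.025
top [[526.40389314   0.         321.99450275]
 [  0.         526.40389314 239.80007829]
 [  0.           0.           1.        ]] [-0.15321379  0.          0.          0.          0.        ] [ 0.29021983 -0.0087205   1.06860724] [ 0.06620552 -0.70206935  0.70680374 -0.05607081]
side [[490.75106344   0.         319.66484944]
 [  0.         490.75106344 244.84171846]
 [  0.           0.           1.        ]] [-0.08732196  0.          0.          0.          0.        ] [ 0.02452861 -0.64943402  0.61667603] [-0.44839586  0.85013839 -0.24748646  0.12229602]
```

View pics/top1.png

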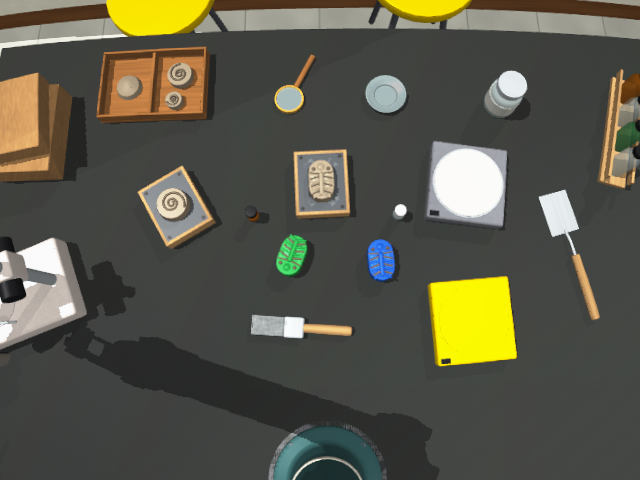

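View pics/side1.png

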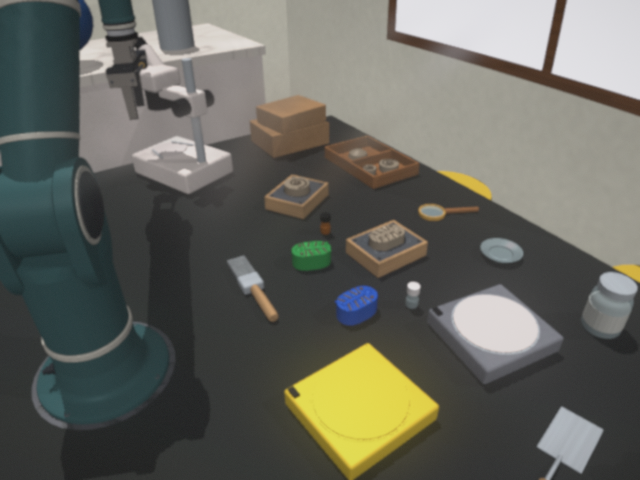

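Top view: the trilobite is in its mould at about (322,181), the white plate at (468,183), and the ammonite at (173,204). The green, blue and yellow items are look-alikes. Next I measure with depth.

```bash
cat > h.py <<'E'
import cv2,numpy as np,pickle
from scipy.spatial.transform import Rotation as R
def cloud(p):
    v,u=np.mgrid[0:480,0:640]
    n=cv2.undistortPoints(np.stack([u,v],-1).reshape(-1,1,2).astype(float),p['intrinsics'],p['dist']).reshape(480,640,2)
    z=p['z_map'];c=np.dstack([n[...,0]*z,n[...,1]*z,z])
    r=R.from_quat(p['attitude'],scalar_first=True).as_matrix()
    w=c@r.T+np.array(p['xyz']);w[z==0]=np.nan;return w
def rect(P):
    c,s,a=cv2.minAreaRect((P[:,:2]*1000).astype(np.float32));return np.round(c,1),np.round(s,1),round(a,1)
E
python3 - <<'E'
from h import *
for n,T,PL,AM,M in(('top',(140,228,285,360),(135,235,420,515),(160,250,130,220),None),('side',(215,280,340,432),(280,385,425,565),(170,220,260,332),None)):
    p=pickle.load(open(n+'.pkl','rb'));w=cloud(p);c=p['color'].astype(int)
    def box(b):return w[b[0]:b[1],b[2]:b[3]].reshape(-1,3),c[b[0]:b[1],b[2]:b[3]].reshape(-1,3)
    for nm,b,lo,hi in(('tri',T,.046,.065),('mould',T,.026,.065),('ammo',AM,.046,.07)):
        P,_=box(b);k=(P[:,2]>lo)&(P[:,2]<hi);print(n,nm,k.sum(),rect(P[k]),np.nanpercentile(P[k,2],[5,50,95]).round(4))
    P,C=box(PL);k=(C.min(1)>205);print(n,'plate',k.sum(),rect(P[k]),P[k].mean(0).round(4))
    k=(P[:,2]>.025)&(P[:,2]<.06);print('box',rect(P[k]))
    k=np.nan_to_num(w[...,2])>.045
    q=w[205:222,392:412] if n=='top' else w[280:310,403:424]
    q=q.reshape(-1,3);q=q[q[:,2]>.02];print('vial',q.mean(0),q[:,2].max())
E
python3 - <<'E'
import cv2
a=cv2.imread('pics/top1.png')[140:230,280:370];cv2.imwrite('pics/c.png',cv2.resize(a,None,fx=6,fy=6,interpolation=cv2.INTER_CUBIC))
E
```

```text
top tri 809 (array([591.3,   7.2]), array([82., 48.]), 3.3) [0.0513 0.0549 0.0587]
top mould 3234 (array([591.4,   7. ]), array([134.1, 106.4]), 2.4) [0.0312 0.0351 0.0567]
top ammo 772 (array([545.8, 309.2]), array([64.1, 63.2]), 71.1) [0.0503 0.0545 0.0579]
top plate 3777 (array([nan, nan]), array([0., 0.]), 0.0) [nan nan nan]
box (array([ 586.6, -293. ]), array([161.8, 168.2]), 83.3)
vial [ 0.52718724 -0.14904713  0.04469241] 0.052853113513027905
side tri 558 (array([591.6,   7.3]), array([82.5, 52.5]), 1.0) [0.048  0.0548 0.0578]
side mould 2096 (array([592.3,   7.2]), array([138.7, 113.2]), 2.1) [0.0293 0.0352 0.0565]
side ammo 359 (array([546.8, 239.9]), array([ 62.2, 205. ]), 1.0) [0.0473 0.0541 0.0574]
side plate 3482 (array([ 588.9, -292.4]), array([124.8, 102.2]), 52.6) [nan nan nan]
box (array([ 587.5, -293.9]), array([162.3, 168.2]), 82.8)
vial [ 0.52536251 -0.15430073  0.03926439] 0.05166986289692621
```

View pics/c.png

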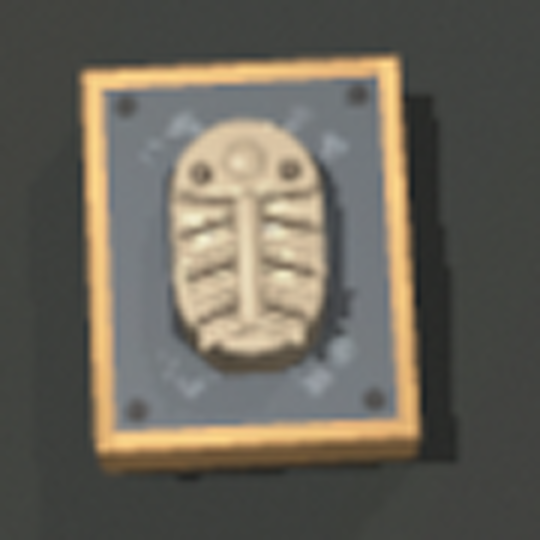

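```bash
python3 - <<'E'
from h import *
t=pickle.load(open('top.pkl','rb'));s=pickle.load(open('side.pkl','rb'))
m=(t['color'].min(2)>205).astype(np.uint8);m[:,:425]=0;m[:,515:]=0;m[:130]=0;m[240:]=0
M=cv2.findContours(m,0,1)[0];k=max(M,key=cv2.contourArea);e=cv2.fitEllipse(cv2.convexHull(k));print(e)
n=cv2.undistortPoints(np.array([[e[0]]]),t['intrinsics'],t['dist'])[0,0]
d=R.from_quat(t['attitude'],scalar_first=True).apply([*n,1]);o=np.array(t['xyz']);print('plate',o+d*(.04-o[2])/d[2])
# height map around start/path, 5cm cells (max z in mm) rows x, cols y
P=np.vstack([cloud(t).reshape(-1,3),cloud(s).reshape(-1,3)]);P=P[np.isfinite(P).all(1)]
ys=np.arange(-.4,.85,.05);print('y',ys.round(2))
for x in np.arange(0.1,.9,.05):
  r=[]
  for y in ys:
    q=P[(abs(P[:,0]-x)<.025)&(abs(P[:,1]-y)<.025),2];r.append(int(1000*np.max(q)) if len(q) else -1)
  print(round(x,2),r)
E
```

```text
((467.66326904296875, 182.60369873046875), (66.94465637207031, 71.71959686279297), 127.76487731933594)
plate [ 0.58639034 -0.29262807  0.04      ]
y [-0.4  -0.35 -0.3  -0.25 -0.2  -0.15 -0.1  -0.05 -0.    0.05  0.1   0.15
  0.2   0.25  0.3   0.35  0.4   0.45  0.5   0.55  0.6   0.65  0.7   0.75
  0.8 ]
0.1 [5, 6, 6, 7, 6, 6, 6, 17, 459, 547, 539, 7, 6, 5, 5, 6, 6, 4, 7, 5, 6, 5, 5, -1, -1]
0.15 [6, 6, 6, 6, 6, 6, 5, 8, 6, 7, 6, 6, 6, 6, 6, 5, 5, 6, 5, 5, 6, 6, 6, 3, 2]
0.2 [6, 6, 31, 35, 37, 5, 6, 6, 6, 5, 5, 5, 7, 5, 5, 7, 5, 5, 346, 422, 480, 5, 7, 2, 1]
0.25 [34, 41, 42, 42, 40, 6, 7, 6, 5, 6, 5, 5, 6, 5, 6, 6, 5, 6, 346, 480, 480, 266, 61, 58, 1]
0.3 [5, 42, 42, 42, 40, 5, 7, 23, 24, 26, 24, 24, 7, 6, 5, 6, 6, 6, 62, 476, 468, 345, 343, 342, 336]
0.35 [6, 42, 43, 40, 39, 5, 6, 8, 5, 7, 6, 6, 7, 8, 6, 6, 5, 6, 240, 251, 278, 291, 308, 353, 354]
0.4 [6, 38, 39, 39, 38, 40, 42, 5, 7, 42, 41, 5, 7, 5, 6, 5, 6, 6, 248, 331, 251, 290, 291, 60, -1]
0.45 [6, 7, 6, 6, 6, 41, 43, 7, 6, 44, 43, 6, 7, 6, 39, 37, 6, 5, 6, 242, 240, 63, 4, -1, -1]
0.5 [5, 43, 44, 43, 47, 52, 6, 30, 40, 42, 34, 51, 6, 40, 58, 55, 6, 6, 5, 59, 5, 5, 6, 4, 2]
0.55 [6, 44, 45, 45, 45, 52, 6, 38, 62, 57, 5, 53, 6, 41, 61, 59, 37, 6, 5, 5, 7, 6, 6, 3, 2]
0.6 [37, 46, 45, 46, 44, 5, 6, 41, 61, 58, 6, 6, 6, 37, 56, 54, 37, 6, 6, 63, 75, 75, 75, 70, 2]
0.65 [40, 44, 45, 46, 41, 7, 5, 37, 58, 39, 5, 7, 8, 5, 41, 5, 5, 6, 5, 118, 124, 125, 123, 71, 1]
0.7 [7, 5, 6, 38, 6, 6, 7, 5, 8, 6, 6, 5, 6, 5, 5, 5, 6, 5, 5, 61, 125, 124, 123, -1, -1]
0.75 [104, 104, 7, 6, 6, 19, 19, 6, 5, 14, 13, 6, 5, 40, 39, 38, 38, 38, 39, 47, 125, 124, 123, 119, -1]
0.8 [104, 104, 5, 6, 16, 17, 19, 5, 6, 14, 14, 7, 6, 37, 30, 32, 36, 31, 40, 65, 125, 123, 124, 119, -1]
0.85 [6, 5, 6, 4, 6, 18, 18, 7, 5, 15, 6, 5, 5, 38, 32, 31, 35, 31, 39, 6, 5, 4, -1, 3, 2]
```

The trilobite centre is about (0.5915, 0.007) with yaw +2.4°, and the plate centre is (0.586, -0.293). The microscope stands at x>0.33, y>0.48, so I leave along -y first.

Request:
send_rows:
  increments:
    - [[1,0,-1,0,0],[1,0,-1,0,0],[1,0,-1,0,0],[1,0,-1,0,0],[1,0,-1,0,0],[1,0,-1,0,0],[1,0,-1,0,0],[1,0,-1,0,0]]
  newtons: 25

```text
time_s: 1.1
ee_pos: [0.2595, 0.435, 0.2393]
orientation: [-0.0, 0.204, 0.979, -0.0]
contact_force: [0.4, -0.3, -0.3]
finger_gap: 0.0918
```

Request:
send_rows:
  increments:
    - [[1,0,-1,0,0],[1,0,-1,0,0],[1,1,-1,0,0.5],[1,1,-1,0,0.5],[1,1,-1,0,0.5],[1,1,-1,0,0.5],[1,1,-1,0,0.5],[1,1,-1,0,0.5]]

```text
time_s: 2.1
ee_pos: [0.38, 0.2748, 0.2395]
orientation: [-0.0, -0.021, 1.0, -0.0]
contact_force: [0.8, 1.2, 0.1]
finger_gap: 0.0918
```

Request:
send_rows:
  increments:
    - [[1,1,-1,0,0],[1,1,-1,0,0],[1,1,-1,0,0],[1,1,-1,0,0],[1,1,-1,0,0],[1,1,-1,0,0],[1,1,-1,0,0],[1,1,-1,0,0]]

```text
time_s: 3.1
ee_pos: [0.5399, 0.115, 0.2394]
orientation: [-0.0, -0.02, 1.0, 0.0]
contact_force: [-0.5, 0.1, 0.7]
finger_gap: 0.0919
```

Request:
send_rows:
  increments:
    - [[1,0.8,-1,0,0],[1,0.8,-1,0,0],[1,0.8,-1,0,0],[1,0.2,-1,0,0],[1,0,-1,0,0],[1,0,-0.4,0,0],[1,0,0,0,0],[1,0,0,0,0]]

```text
time_s: 4.1
ee_pos: [0.5915, 0.009, 0.2396]
orientation: [0.0, -0.02, 1.0, 0.0]
contact_force: [1.1, -1.0, -0.7]
finger_gap: 0.0924
```

```bash
python3 - <<'E'
from cell import arm
from h import *
s=arm.sense();r=R.from_quat(s['orientation'],scalar_first=True).as_matrix();y=r[:,1]
print(s['time_s'],s['ee_pos'],np.degrees(np.arctan2(y[1],y[0])),r[:,2],s['contact_force'])
E
```

```text
4.1 [0.59149431 0.00897278 0.23963928] 92.3175372048608 [ 4.54443503e-05  6.82942741e-04 -9.99999766e-01] [ 1.08817866 -1.04789177 -0.72112095]
```

Request:
send_rows:
  increments:
    - [[1,0,-0.1,-1,0],[1,0,0,-1,0],[1,0,0,-1,0],[1,0,0,-1,0],[1,0,0,-1,0],[1,0,0,-1,0],[1,0,0,-1,0],[1,0,0,-0.6,0]]

```text
time_s: 5.1
ee_pos: [0.5912, 0.0065, 0.0864]
orientation: [-0.001, -0.02, 1.0, 0.0]
contact_force: [0.7, 0.1, 0.8]
finger_gap: 0.0919
```

```bash
python3 - <<'E'
from cell import arm
import cv2
p=arm.snapshot('side')['color'][180:300,310:470,::-1]
cv2.imwrite('pics/s2.png',cv2.resize(p,None,fx=5,fy=5,interpolation=cv2.INTER_CUBIC))
E
```

```text
(no output)
```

View pics/s2.png

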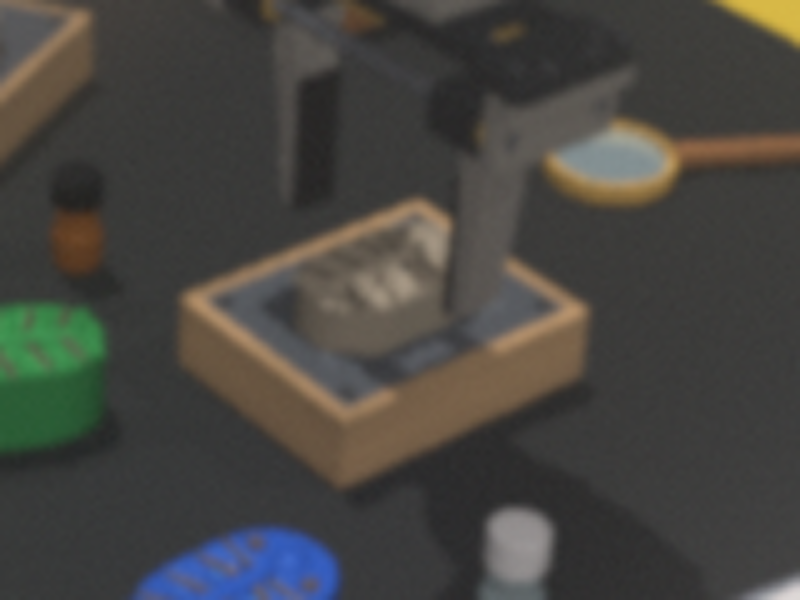

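The jaws straddle the cast, with the far finger at about (305,150), the near one at (480,280), and the cast between them in the mould. I go down and close.

Request:
send_rows:
  increments:
    - [[1,0,0,-0.6,0],[1,0,0,-0.55,0],[1,0,0,0,0],[0,0,0,0,0],[0,0,0,0,0],[0,0,0,0,0],[0,0,0,0,0],[0,0,0,0,0]]
  newtons: 25

```text
time_s: 6.15
ee_pos: [0.5917, 0.0062, 0.0648]
orientation: [0.0, -0.02, 1.0, 0.0]
contact_force: [-0.4, 0.8, 0.9]
finger_gap: 0.0499
```

Request:
send_rows:
  increments:
    - [[0,0,0,0,0],[0,0,0,0.2,0],[0,0,0,0.3,0],[0,0,0,0.5,0],[0,0,0,0.5,0],[0,0,0,0.5,0],[0,0,0,0.5,0],[0,0,0,0.5,0]]

```text
time_s: 7.15
ee_pos: [0.5916, 0.0059, 0.1254]
orientation: [0.0, -0.02, 1.0, 0.0]
contact_force: [-0.1, 0.4, -1.3]
finger_gap: 0.0495
```

Request:
send_rows:
  increments:
    - [[0,0,0,1,0],[0,0,0,1,0],[0,0,-0.5,0,0],[0,0,-1,0,0],[0,0,-1,0,0],[0,0,-1,0,0],[0,-0.1,-1,0,0],[0,-0.1,-1,0,0]]

```text
time_s: 8.15
ee_pos: [0.5873, -0.1057, 0.1644]
orientation: [-0.0, -0.019, 1.0, -0.0]
contact_force: [0.7, -0.0, -0.9]
finger_gap: 0.0502
```

Request:
send_rows:
  increments:
    - [[0,0,-1,0,0],[0,0,-1,0,0],[0,0,-1,0,0],[0,0,-1,0,0],[0,0,-1,0,0],[0,0,-1,0,0],[0,-0.1,-1,0,0],[0,0,-1,0,0]]

```text
time_s: 9.15
ee_pos: [0.5854, -0.2654, 0.1645]
orientation: [-0.0, -0.019, 1.0, 0.0]
contact_force: [-0.3, 0.8, -1.4]
finger_gap: 0.0496
```

Request:
send_rows:
  increments:
    - [[0,0,-0.9,0,0],[0,0,-0.5,0,0],[0,0,0,0,0],[0,0,0,-0.5,0],[0,0,0,-0.5,0],[0,0,0,-0.5,0],[0,0,0,-0.5,0],[0,0,0,0,0]]

```text
time_s: 10.15
ee_pos: [0.585, -0.2917, 0.1233]
orientation: [-0.001, -0.02, 1.0, 0.0]
contact_force: [-0.8, -0.2, -1.3]
finger_gap: 0.0499
```

```bash
python3 - <<'E'
from cell import arm
from h import *
p=arm.snapshot('side');w=cloud(p);print(arm.sense()['finger_gap'],arm.sense()['ee_pos'])
cv2.imwrite('pics/s3.png',cv2.resize(p['color'][200:400,400:600,::-1],None,fx=3,fy=3,interpolation=cv2.INTER_CUBIC))
E
```

```text
0.049220599362392224 [ 0.58536396 -0.29201933  0.12403999]
```

View pics/s3.png

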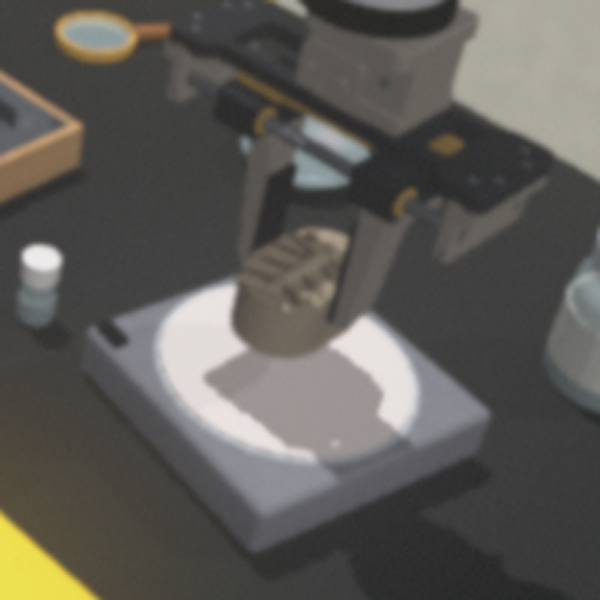

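The cast is held level, ribs up, at about (290,290) above the plate. I lower it, creeping at the end.

Request:
send_rows:
  increments:
    - [[0,0,0,-0.4,0],[0,0,0,-0.4,0],[0,0,0,-0.4,0],[0,0,0,-0.3,0],[0,0,0,-0.1,0],[0,0,0,-0.05,0],[0,0,0,0,0],[0,0,0,0,0]]

```text
time_s: 11.2
ee_pos: [0.5858, -0.2922, 0.0918]
orientation: [0.0, -0.02, 1.0, -0.0]
contact_force: [-0.1, -0.2, -0.9]
finger_gap: 0.0498
```

Request:
send_rows:
  increments:
    - [[0,0,0,-0.05,0],[0,0,0,0,0],[0,0,0,-0.05,0],[0,0,0,0,0],[0,0,0,-0.05,0],[0,0,0,0,0],[0,0,0,0,0],[0,0,0,0,0]]

```text
time_s: 12.2
ee_pos: [0.5856, -0.2921, 0.0886]
orientation: [0.0, -0.02, 1.0, 0.0]
contact_force: [-0.8, -0.7, -1.3]
finger_gap: 0.0499
```

Request:
send_rows:
  increments:
    - [[0,0,0,-0.05,0],[0,0,0,0,0],[0,0,0,-0.05,0],[0,0,0,0,0],[0,0,0,0,0],[0,0,0,0,0],[0,0,0,0,0],[0,0,0,0,0]]

```text
time_s: 13.2
ee_pos: [0.5857, -0.2922, 0.0868]
orientation: [0.0, -0.02, 1.0, -0.0]
contact_force: [-0.6, 0.7, 2.6]
finger_gap: 0.0499
```

The vertical force went from -1.3 to +2.6 N at the expected height, so the cast is on the plate. I release and retreat upwards.

Request:
send_rows:
  increments:
    - [[0.7,0,0,0,0],[0.8,0,0,0,0],[0.9,0,0,0,0],[0.9,0,0,0,0],[0.9,0,0,0,0],[0.9,0,0,0.3,0],[0.9,0,0,0.6,0],[0.9,0,0,1,0]]

```text
time_s: 14.2
ee_pos: [0.5855, -0.292, 0.1255]
orientation: [-0.0, -0.02, 1.0, 0.0]
contact_force: [-0.4, 0.1, 0.1]
finger_gap: 0.0827
```

Request:
send_rows:
  increments:
    - [[0.9,0,0,1,0],[0.9,0,0,1,0],[0.9,0,0,1,0],[0.9,0,0,1,0],[0.9,0,0,0.5,0],[0.9,0,0,0,0],[0.9,0,0,0,0],[0.9,0,0,0,0]]

```text
time_s: 15.2
ee_pos: [0.5852, -0.2919, 0.2136]
orientation: [-0.001, -0.02, 1.0, 0.0]
contact_force: [-0.3, -0.9, -0.6]
finger_gap: 0.0827
```

```bash
python3 - <<'E'
from cell import arm
from h import *
p=arm.snapshot('side');w=cloud(p);print(arm.sense()['finger_gap'],arm.sense()['ee_pos'],arm.sense()['dq'])
P=w[260:385,425:565].reshape(-1,3);k=(P[:,2]>.055)&(P[:,2]<.085)&(abs(P[:,0]-.586)<.08)&(abs(P[:,1]+.293)<.07);print('tri',k.sum(),rect(P[k]),np.percentile(P[k,2],[50,95]))
P=w[160:225,255:335].reshape(-1,3);k=(P[:,2]>.046)&(P[:,2]<.07)&(abs(P[:,0]-.546)<.06)&(abs(P[:,1]-.309)<.06);print('ammo',rect(P[k]))
cv2.imwrite('pics/s4.png',p['color'][...,::-1])
E
```

```text
0.08260217935154299 [ 0.5852412  -0.29190576  0.2137263 ] [ 0.00055393 -0.00323674  0.0018637  -0.00395129  0.00062945  0.00093374
 -0.00100932]
tri 1227 (array([ 584.3, -292.5]), array([83.3, 51.1]), 1.2) [0.07602192 0.07904775]
ammo (array([546.3, 307.7]), array([62.1, 62.3]), 60.1)
```

View pics/s4.png

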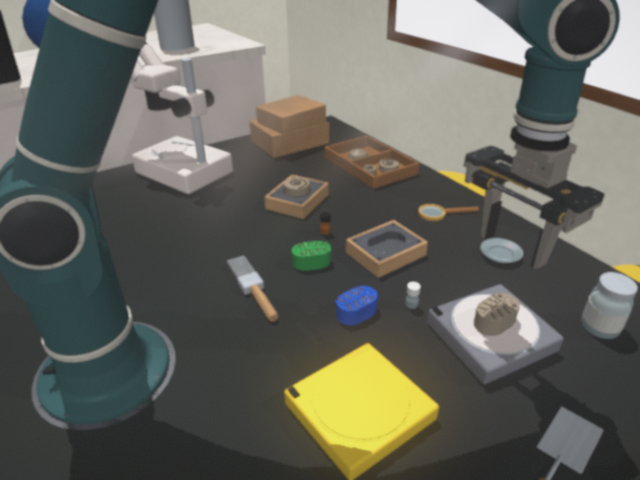

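The cast lies upright on the plate at (497,313), the mould at (387,245) is empty, and the ammonite at (296,190) is untouched. The gripper is clear of everything.

```bash
python3 -c "
from cell import arm
print(arm.finish_job())"
```

```text
the job is handed in; nothing more can be done
None
```

The trilobite cast is lying ribbed side up on the middle of the white plate, and the job is handed in; the system reports no verdict. I gripped it across its 50 mm width, lifted it straight out of the mould and lowered it onto the plate. I opened the jaws only once the vertical force showed contact (from -1.3 to +2.6 N), at 13.2 s.

Last checks, from the side camera with the gripper withdrawn above the plate:

| Item | Measured | Compared with |
|---|---|---|
| Cast centre | (0.584, -0.2925) | about 2 mm from the plate centre at (0.586, -0.293) |
| Cast top | level, 76 mm above the bench | 76 mm expected for an upright cast |
| Ammonite | (0.546, 0.308) | within 2 mm of its starting position, which is within measurement error |
| Gripper | TCP at z = 0.214 m, touching nothing | – |
| Robot clock | about 15 s | 35 s limit |

One measurement failed: the white plate returned no depth in places, so its centre came from its colour outline in the top picture. That agreed with the light base's outline in both cameras to within about 2 mm. No check disagreed beyond that.

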